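# Bring the shaker to the front of the spice carousel

### The arm

A 6-joint arm with a two-finger parallel gripper is mounted at the origin on a cart in front of the work surface, level with it; the furniture and walls round the work are solid. World frame = base frame: x ahead of the robot, y to its left, z up, the work surface at z = 0. Lengths are in mm, angles in degrees, forces in N, time in s.
With the tool pointing down it reaches from about 300 to 850 mm from the base axis. Payload 4.2 kg.
Tool frame: the origin (TCP) lies at the very end of the fingers, on their centre line; the grasp point (between the pads) lies 19 mm behind it; z points along the fingers, y is the direction in which the jaws open and shut (so a half turn about z gives the same grasp; the last joint's range is limited). The gripper opens to 91 mm and grips with 3 to 60 N. Pads are 32 mm wide; open, the fingers measure 118 mm over their backs; the gripper's body (76 mm by 178 mm) begins 60 mm behind the grasp point.
Start: joints at [-64.572, 18.312, 89.639, -0, 72.044, -1.146], TCP at [257.232, -514.271, 213.976] pointing down, gripper open.
Joint ranges: [-177.97, 177.97], [-48.28, 115.42], [12.27, 149.76], [-77.06, 257.06], [2.81, 150.46], [-146.56, 146.56]. Speed limits (degrees/s): [147.25, 147.25, 180, 180, 180, 180].

### API

Orientations are given as [roll, pitch, yaw] about the fixed x, y, z axes, in that order (R = Rz(yaw) Ry(pitch) Rx(roll)).
In Python, from workcell import env gives the robot as it stands. The module is installed in compiled form; this text tells all that it offers.
- The arm moves only by the tool arm_command, never from a script. Its argument "targets" is a list of rows, each a list of 5 numbers: the closure, from 0 (fully open) to 1 (shut), then the shift along the tool's x, y, z each as a share of 50 cm, from -1 to 1, then the turn about the tool's z as a share of pi/4 rad, from -1 to 1. A call has 1 to 8 rows; each row is the pose to reach, as a shift and turn from the pose measured when the call began, along the tool's axes at that moment; what a row does not reach only later rows make up. A row lasts 1/12 s, in which the tool goes at most 41.7 mm and 7.16 degrees, less where a joint would pass 70% of its speed; a pose out of reach is approached as far as the arm can. A call with a number of a shift or a turn outside -1 to 1 is refused whole. A call with a gripper value outside its range is refused whole. The fingers move at their own pace and stop on an object; "squeeze" is the grip in N (left out, the last holds). Time passes only in rows, so rows that repeat a pose let the fingers close. It gives the time, the measured TCP pose, the force and the opening at its end, in the units of the state.
- env.state(): the state, without advancing time (a new reading comes with each control period).
- env.grab_frame(name): name is "side" or "top" or "wrist"; returns the picture (384x512x3 uint8, red, green, blue); there is no depth.
- env.camera_params(name): a dict with "camera_matrix" (3x3 intrinsics, pixels), "dist_coeffs" ([k1, k2, p1, p2, k3] as OpenCV has them; the pictures are not rectified), "R" (3x3) and "t" (3): a world point X has camera coordinates R X + t; the wrist camera has in their place "hand_eye" (4x4, takes a point from camera to tool coordinates, whose origin is the TCP and whose axes are the flange's). Camera axes: x right, y down, z forward; pixel columns grow to the right and rows downward; lengths in mm; the calibration is good to about 2 mm. A picture is of the moment at which its call begins: read the wrist's pose just before it. camera_params takes no time and is no camera call.
- env.job_done(): hands the job in, once; it reports no verdict.
The state is a dict: "time_s": time; "qpos": joint angles; "qvel": joint speeds; "effort": joint torques, N m; "ee_pos": TCP position; "ee_rot": TCP orientation; "force": force on the tool from outside, world axes, zero at the start; "torque": the same for the moment, N m; "gripper_width": finger opening in mm.
Only numpy, scipy, OpenCV 4.12 (cv2) and the standard library are available. Lean on these libraries where they do the work, as an engineer would, in place of code of your own. Each camera call takes 0.05 s, during which the arm holds its last target.

### The job

Take the spice carousel by the bar knob on top and turn it gently, not spinning it, until the shaker with the domed, pierced top stands at the front, right behind the pointer on the carousel's foot. Keep all jars upright in their pockets and leave the other things on the worktop alone. Finish while still gripping the knob, holding the carousel still with the shaker at the pointer.

Things in the scene. Friction and masses are not known exactly. Their poses are not given: they have to be found in the camera images.
- stand: fixed black round foot of the carousel, 172 mm across, 18 mm high; origin at the centre of its underside on the worktop, on the turning axis. Its -x axis points to the front, where a black triangular pointer sticks out flat from below the tray, its tip 127 mm from the axis. z up; the foot may be turned either way by up to about 35 degrees
- front_spot (a point): point fixed to the foot, 68 mm from the turning axis straight behind the pointer, 75 mm above the worktop: where the shaker's middle shall stand
- knob: black bar knob on the tray's centre post, on the turning axis: 56 mm long (its x axis, which points to the shaker's side), 16 mm wide (its y axis), 40 mm tall; origin at the bar's centre, 176 mm above the worktop (bar from 156 to 196 mm), z up. It turns as one with the tray; nothing else on the carousel is higher than 138 mm. Grip it across its 16 mm width from above.
- tray (a joint): turning angle of the tray (wooden disc 200 mm across, top 30 mm above the worktop, with five round wire pockets 40 mm high, 68 mm from the axis, 72 degrees apart, one empty) in rad, 0 at the start, grows anticlockwise seen from above; runs either way without end on a light bearing (friction about 0.02 N m) and coasts a little
- shaker_mid (a point): the shaker: clear and grey, with a narrower domed pierced steel top, 44 mm across, 90 mm tall, the shortest on the tray and the only one without a wide flat screw cap, standing loose in a pocket; point at its centre half-way up (75 mm above the worktop), z up
- jar_a_mid (a point): cylindrical jar with a wide flat screw cap, 42 to 45 mm across and 99 mm tall, standing loose in a pocket of the tray (one of three alike, in any order); point at its centre half-way up, z up
- jar_b_mid (a point): cylindrical jar with a wide flat screw cap, 42 to 45 mm across and 100 mm tall, standing loose in a pocket of the tray (one of three alike, in any order); point at its centre half-way up, z up
- jar_c_mid (a point): cylindrical jar with a wide flat screw cap, 42 to 45 mm across and 108 mm tall, standing loose in a pocket of the tray (one of three alike, in any order); point at its centre half-way up, z up
- cup: lidded cup, 66 mm across, 60 mm tall, standing to the right of the carousel; a bystander; origin at the centre of its underside
- tape_ring: roll of tape, 104 mm across, 25 mm high, lying behind the carousel to the left; a bystander; origin at the centre of its underside

How it is judged:
By the outcome, as a careful person would: the job done as asked, in the order asked, and still so for the second after the job is handed in, while the arm keeps its last pose, push and grip.
It also fails if it takes over 54 s, if anything falls off the work surface, if the arm or the gripper's body presses on something with over 40 N, if the wrist force passes 120 N, or if a joint passes its speed limit or range.

## Working session

There is one attempt and no reset: what is moved stays moved. The work goes in short steps, Python scripts to look and compute and a tool call to move; the robot and the scene stay as the last step left them, time stands still between calls to the robot, and variables do not carry over. Pictures are saved under pics/ and viewed, and the job is handed in when it is done.

Besides the shell and the picture viewer there is one more tool, called after "Call:" as name(argument=value, ...), one argument or row to a line, values as JSON. arm_command: Moves the arm, as the interface text tells. Shift numbers are shares of 50 cm and turn numbers shares of pi/4 rad, none past 1 either way. Its arguments: {"type":"object","properties":{"targets":{"type":"array"},"squeeze":{"type":"number"}},"required":["targets"]}

```bash
mkdir -p pics
python3 - <<'E'
from workcell import env
import cv2,numpy as np
np.set_printoptions(precision=4,suppress=True)
s=env.state()
for k in s: print(k,s[k])
for n in ["top","side","wrist"]:
    im=env.grab_frame(n); cv2.imwrite(f"pics/{n}0.png",im[:,:,::-1])
    p=env.camera_params(n)
    for k in p: print(n,k,np.array(p[k]).tolist())
E
```

```text
time_s 0.0
qpos [-64.5749  18.3534  89.708   -0.0004  72.0437  -1.1455]
qvel [ 0.0343  0.0209 -0.083   0.0697 -0.0031  0.0831]
effort [  0.0013 -41.2468 -23.1971   0.0729   0.0456  -0.0001]
ee_pos [ 256.9785 -513.8026  213.0917]
ee_rot [-179.8949   -0.0017   26.5707]
force [-0.5499  0.3978  0.4539]
torque [-0.0094 -0.0315 -0.0082]
gripper_width 91.33453419738368
top camera_matrix [[436.40097662814316, 0.0, 263.68513914495185], [0.0, 436.40097662814316, 190.56291821393506], [0.0, 0.0, 1.0]]
top dist_coeffs [-0.11721027040411863, 0.0, 0.0, 0.0, 0.0]
top R [[-0.011374718541830687, -0.9997331391833034, -0.02010637204450104], [-0.9970741022402918, 0.012859915534652289, -0.07535155747665884], [0.07559001534469183, 0.019190440097594602, -0.996954300150739]]
top t [236.68018570117087, 514.9060905714857, 1095.3284243568132]
side camera_matrix [[363.62936498748854, 0.0, 257.2353000534025], [0.0, 363.62936498748854, 183.92728487087246], [0.0, 0.0, 1.0]]
side dist_coeffs [-0.046144560207405594, 0.0, 0.0, 0.0, 0.0]
side R [[0.9833921074712548, -0.1800988818511352, -0.022457865419827378], [-0.11955286371426246, -0.5496979144828579, -0.8267643652159397], [0.13655429594473856, 0.8157184536156866, -0.5620999276728912]]
side t [-443.98794591123374, 281.5599985503011, 665.2386593229611]
wrist camera_matrix [[306.2549005964547, 0.0, 259.0276009360626], [0.0, 306.2549005964547, 192.64077552990398], [0.0, 0.0, 1.0]]
wrist dist_coeffs [-0.05181491274772388, 0.0, 0.0, 0.0, 0.0]
wrist hand_eye [[0.0005957260885149959, -0.9699878018396402, -0.24315285191156805, 68.53164079416214], [0.9999998217820606, 0.0005682857166739186, 0.00018299505378076145, -0.3254352697187324], [-3.9322677254484055e-05, -0.2431529175922956, 0.9699879675130408, -171.90558278095617], [0.0, 0.0, 0.0, 1.0]]
```

View pics/top0.png

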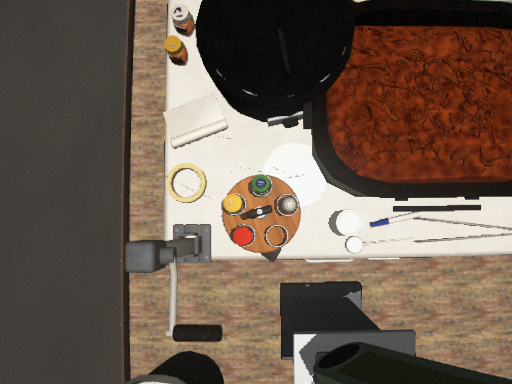

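View pics/side0.png

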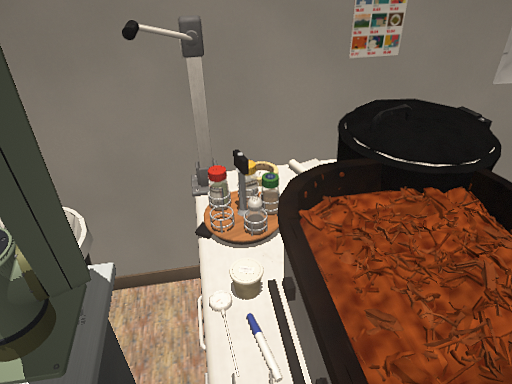

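View pics/wrist0.png

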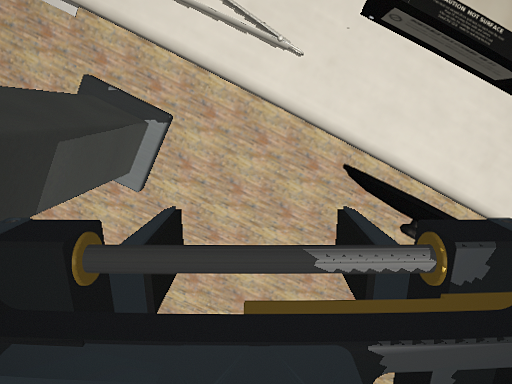

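```bash
cat > h.py <<'E'
from workcell import env
import cv2,numpy as np
np.set_printoptions(precision=2,suppress=True)
def ray(n,uv):
    p=env.camera_params(n); K=np.array(p["camera_matrix"]);d=np.array(p["dist_coeffs"])
    R=np.array(p["R"]);t=np.array(p["t"])
    q=cv2.undistortPoints(np.array([[uv]],float),K,d)[0,0]
    return -R.T@t, R.T@np.array([q[0],q[1],1])
def atz(n,uv,z):
    c,d=ray(n,uv); return c+d*(z-c[2])/d[2]
def proj(n,X):
    p=env.camera_params(n); K=np.array(p["camera_matrix"]);d=np.array(p["dist_coeffs"])
    R=np.array(p["R"]);t=np.array(p["t"])
    return cv2.projectPoints(np.array(X,float).reshape(-1,1,3),cv2.Rodrigues(R)[0],t,K,d)[0][:,0]
E
python3 - <<'E'
import cv2
a=cv2.imread('pics/top0.png');c=a[165:275,205:315];cv2.imwrite('pics/top0z.png',cv2.resize(c,(550,550),interpolation=cv2.INTER_CUBIC))
a=cv2.imread('pics/side0.png');c=a[140:250,180:300];cv2.imwrite('pics/side0z.png',cv2.resize(c,(600,550),interpolation=cv2.INTER_CUBIC))
E
```

```text
(no output)
```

View pics/top0z.png

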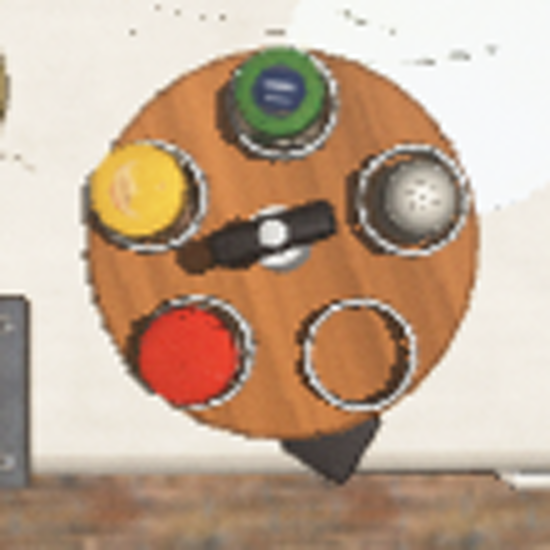

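View pics/side0z.png

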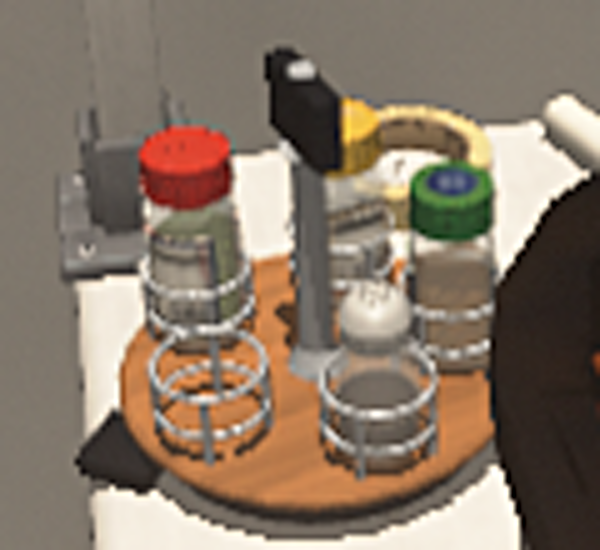

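Run:
```python
from h import *
from scipy.optimize import least_squares
f=lambda x,y:(205+x/5-0.4,165+y/5-0.4)
a=cv2.imread('pics/top0.png')
hsv=cv2.cvtColor(a,cv2.COLOR_BGR2HSV)
# tray edge points visually
E=[(85,240),(480,240),(283,47),(300,437),(110,330),(455,335),(140,130),(420,105)]
P=np.array([atz("top",f(*e),30)[:2] for e in E])
r=least_squares(lambda p:np.hypot(*(P-p[:2]).T)-100,P.mean(0)); c=r.x;print("axis",c,r.fun)
tip=atz("top",f(342,483),14)[:2]; d=tip-c; print("tip",tip,np.hypot(*d),"front dir",np.degrees(np.arctan2(d[1],d[0])))
b1=atz("top",f(281,443),14)[:2];b2=atz("top",f(381,418),14)[:2];print(b1-c,b2-c,np.degrees(np.arctan2(*((b1+b2)/2-c)[::-1])))
for n,uv,z in [("shaker",(418,198),118),("shakerpocket",(412,200),70),("green",(278,92),135),("yellow",(142,190),128),("red",(187,355),128),("empty",(358,354),70)]:
    q=atz("top",f(*uv),z)[:2]-c; print(n,np.hypot(*q),np.degrees(np.arctan2(q[1],q[0])))
k1=atz("top",f(333,218),196)[:2];k2=atz("top",f(181,258),196)[:2]; 
print("knob",k1,k2,(k1+k2)/2, np.degrees(np.arctan2(*(k1-k2)[::-1])),np.hypot(*(k1-k2)))
m=atz("top",f(272,233),196);print(m)
# side
for nm,X in [("knob top",[*c,196]),("knob bot",[*c,156])]:
    print(nm,proj("top",X),proj("side",X))
for nm,uv in [("clampbase",(190,243)),("pole foot TL",(173,224)),("BR",(210,262))]:
    print(nm,atz("top",uv,10))
```

```text
axis [459.09 236.35] [ 1.5  -1.13  0.46 -2.52 -1.41 -2.54 -6.11 -1.41]
tip [337.15 208.83] 125.00240037115842 front dir -167.28411535565613
[-101.25    3.42] [-89.05 -47.85] -166.85668632291402
shaker 67.25665937349937 -73.82355643281504
shakerpocket 66.45442054593155 -72.57728567043029
green 67.64508824088031 -0.2407435282748144
yellow 67.6473832817853 69.61159877183334
red 68.1951427602149 140.728274866905
empty 65.55189514410613 -146.6271475835369
knob [466.25 211.32] [449.8  276.99] [458.02 244.15] -75.93437542624214 67.70197708122275
[460.11 237.66 196.  ]
knob top [[259.61 211.67]] [[239.52 154.65]]
knob bot [[260.14 212.15]] [[240.39 169.87]]
clampbase [385.14 422.73  10.  ]
pole foot TL [434.56 467.26  10.  ]
BR [336.   370.96  10.  ]
```

```bash
python3 - <<'E'
from h import *
def tri(a,b):
    c1,d1=ray("top",a);c2,d2=ray("side",b)
    A=np.stack([d1,-d2],1);s=np.linalg.lstsq(A,c2-c1,rcond=None)[0]
    p,q=c1+d1*s[0],c2+d2*s[1];return (p+q)/2,np.linalg.norm(p-q)
print("handle tip",tri((220,333),(130,30)))
print("handle root",tri((178,333),(134,30)))
print("body",tri((130,256),(191,20)),tri((160,256),(191,50)),tri((186,247),(191,50)))
print("cup",atz("top",(347,222),60))
print("knob",tri((259.8,211.8),(240.2,154.5)))
print(env.camera_params("top"), )
E
python3 - <<'E'
import cv2
a=cv2.imread('pics/top0.png');c=a[210:350,110:310];cv2.imwrite('pics/top0y.png',cv2.resize(c,(800,560),interpolation=cv2.INTER_CUBIC))
E
```

```text
handle tip (array([267.84, 291.68, 461.63]), np.float64(3.7902766146955367))
handle root (array([265.21, 359.65, 449.1 ]), np.float64(5.450820794277061))
body (array([385.57, 436.48, 448.  ]), np.float64(4.039163576983719)) (array([379.52, 403.05, 389.11]), np.float64(0.4660937223042153)) (array([387.41, 355.72, 399.93]), np.float64(15.385802179068113))
cup [434.61  25.47  60.  ]
knob (array([459.67, 235.84, 196.51]), np.float64(1.7726475777665187))
{'camera_matrix': array([[436.4 ,   0.  , 263.69],
       [  0.  , 436.4 , 190.56],
       [  0.  ,   0.  ,   1.  ]]), 'dist_coeffs': array([-0.12,  0.  ,  0.  ,  0.  ,  0.  ]), 'R': array([[-0.01, -1.  , -0.02],
       [-1.  ,  0.01, -0.08],
       [ 0.08,  0.02, -1.  ]]), 't': array([ 236.68,  514.91, 1095.33])}
```

View pics/top0y.png

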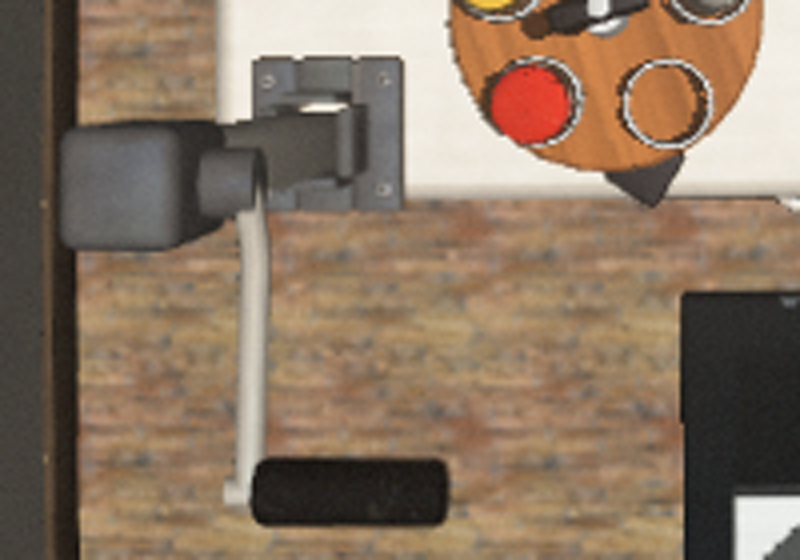

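```bash
cat >> h.py <<'E'
from scipy.spatial.transform import Rotation as Ro
def plan(pos,yaw):
    s=env.state(); R=Ro.from_euler('xyz',s["ee_rot"],degrees=True).as_matrix()
    d=R.T@(np.array(pos,float)-s["ee_pos"])
    dy=(yaw-s["ee_rot"][2]+180)%360-180
    print("t",s["time_s"],"at",s["ee_pos"],s["ee_rot"],"w",s["gripper_width"],"F",s["force"])
    print("shift",np.round(d/500,3),"dist",np.linalg.norm(d),"turn",round(-dy/45,3))
E
python3 - <<'E'
from h import *
plan([310,-150,330],62)
for z in (100,150,200): print(z,atz("top",(400,196),z),atz("top",(315,160),z),atz("top",(345,190),z))
E
```

```text
t 0.15 at [ 257.08 -513.93  213.32] [-179.93    0.     26.58] w 91.32973337627315 F [0.38 0.27 0.2 ]
shift [ 0.42 -0.6  -0.23] dist 385.82415106495307 turn -0.787
100 [494.57 -96.9  100.  ] [583.55 105.29 100.  ] [510.66  35.24 100.  ]
150 [491.61 -82.13 150.  ] [576.3 110.3 150. ] [506.92  43.63 150.  ]
200 [488.66 -67.36 200.  ] [569.04 115.3  200.  ] [503.19  52.02 200.  ]
```

Call:
arm_command(
  targets=[
    [0,0.03,-0.04,-0.08,0],
    [0,0.42,-0.6,-0.23,-0.78],
    [0,0.42,-0.6,-0.23,-0.78],
    [0,0.42,-0.6,-0.23,-0.78],
    [0,0.42,-0.6,-0.23,-0.78],
    [0,0.42,-0.6,-0.23,-0.78],
    [0,0.42,-0.6,-0.23,-0.78],
    [0,0.42,-0.6,-0.23,-0.78],
  ],
)

```text
time_s: 0.82
ee_pos: [301.6, -209.0, 315.1]
ee_rot: [-179.9, -0.1, 61.6]
force: [1.9, 1.7, -0.1]
gripper_width: 91.5
```

Run:
```python
from h import *
plan([340,0,320],95); plan([420,170,320],106)
```

```text
t 0.8167 at [ 301.62 -208.97  315.13] [-179.94   -0.06   61.63] w 91.48622287092351 F [ 1.86  1.68 -0.12]
shift [ 0.4  -0.13 -0.01] dist 212.5224418333495 turn -0.742
t 0.8167 at [ 301.62 -208.97  315.13] [-179.94   -0.06   61.63] w 91.48622287092351 F [ 1.86  1.68 -0.12]
shift [ 0.78 -0.15 -0.01] dist 397.06074088373157 turn -0.986
```

Call:
arm_command(
  targets=[
    [0,0.4,-0.13,-0.01,-0.74],
    [0,0.4,-0.13,-0.01,-0.74],
    [0,0.4,-0.13,-0.01,-0.74],
    [0,0.4,-0.13,-0.01,-0.74],
    [0,0.7,-0.16,-0.01,-0.98],
    [0,0.7,-0.16,-0.01,-0.98],
    [0,0.7,-0.16,-0.01,-0.98],
    [0,0.7,-0.16,-0.01,-0.98],
  ],
)

```text
time_s: 1.48
ee_pos: [387.6, 112.1, 320.5]
ee_rot: [180.0, -0.1, 105.8]
force: [0.1, -0.6, -0.1]
gripper_width: 91.2
```

Run:
```python
from h import *
print(env.state()["qpos"])
cv2.imwrite("pics/wrist1.png",env.grab_frame("wrist")[:,:,::-1])
plan([459.5,236.3,290],106)
```

```text
[14.44 -0.74 97.75  0.07 82.96 -1.39]
t 1.5333 at [390.21 118.89 319.99] [179.8   -0.45 106.08] w 91.52514256225552 F [3.84 4.39 0.69]
shift [0.19 0.2  0.06] dist 139.5886498739307 turn 0.002
```

View pics/wrist1.png

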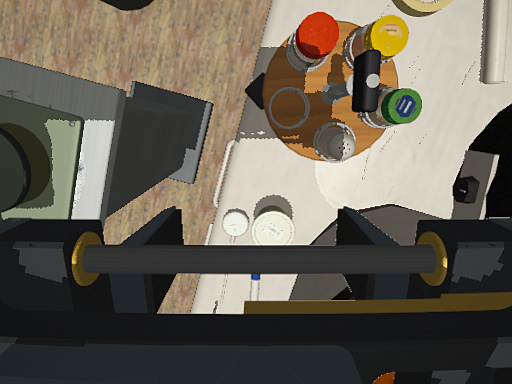

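Call:
arm_command(
  targets=[
    [0,0.06,0.07,0.02,0],
    [0,0.12,0.13,0.04,0],
    [0,0.16,0.17,0.05,0],
    [0,0.19,0.2,0.06,0],
    [0,0.19,0.2,0.07,0],
    [0,0.19,0.2,0.08,0],
  ],
)

```text
time_s: 2.03
ee_pos: [460.0, 238.6, 279.7]
ee_rot: [179.9, -0.4, 106.2]
force: [-0.7, -0.9, 0.1]
gripper_width: 91.2
```

Run:
```python
from h import *
plan([459.5,236.3,260],106)
cv2.imwrite("pics/wrist2.png",env.grab_frame("wrist")[:,:,::-1])
plan([459.5,236.3,260],106)
```

```text
t 2.0333 at [459.97 238.59 279.72] [179.94  -0.41 106.18] w 91.19076578412155 F [-0.71 -0.89  0.07]
shift [-0.   -0.    0.04] dist 19.857889144884638 turn 0.004
t 2.0833 at [459.1  237.49 279.1 ] [-179.97   -0.38  106.12] w 91.36920136970689 F [-0.64 -0.72 -0.85]
shift [-0.    0.    0.04] dist 19.143388648745265 turn 0.003
```

View pics/wrist2.png

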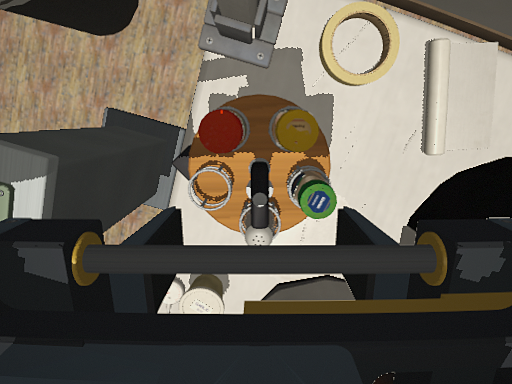

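Run:
```python
from h import *
a=cv2.imread('pics/wrist2.png');c=a[90:260,170:350];cv2.imwrite('pics/wrist2z.png',cv2.resize(c,None,fx=3.3,fy=3.3,interpolation=cv2.INTER_CUBIC))
p=env.camera_params("wrist");H=np.array(p["hand_eye"]);Hi=np.linalg.inv(H)
K=np.array(p["camera_matrix"]);d=np.array(p["dist_coeffs"])
T=np.eye(4);T[:3,:3]=Ro.from_euler('xyz',[179.95,-.4,106.15],degrees=True).as_matrix();T[:3,3]=[459.6,238.1,279.4]
W=Hi@np.linalg.inv(T)
def pw(X): 
    return cv2.projectPoints(np.array(X,float).reshape(-1,1,3),cv2.Rodrigues(W[:3,:3])[0],W[:3,3],K,d)[0][:,0]
c=np.array([459.5,236.3]);u=lambda a:np.array([np.cos(np.radians(a)),np.sin(np.radians(a))])
for s in(1,-1):
  print("knob end",pw([*(c+s*28*u(-73.5)),196]))
print(pw([*c,196]),"sh",pw([*(c+68*u(-73.5)),120]),"tip",pw([*(c+127*u(-167)),15]))
```

```text
knob end [[258.11 230.79]]
knob end [[257.69 168.28]]
[[257.91 200.33]] sh [[258.39 239.77]] tip [[170.06 162.72]]
```

View pics/wrist2z.png

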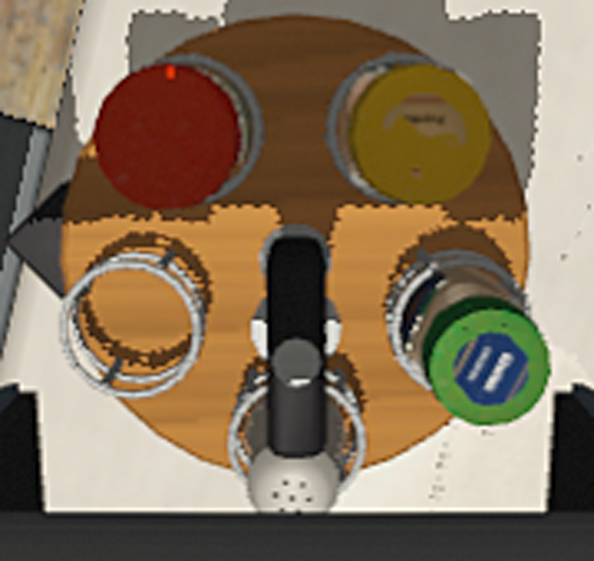

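Run:
```python
from h import *
plan([460.3,236.4,164],106.1)
```

```text
t 2.0833 at [459.1  237.49 279.1 ] [-179.97   -0.38  106.12] w 91.36920136970689 F [-0.64 -0.72 -0.85]
shift [-0.    0.    0.23] dist 115.1135752232157 turn 0.0
```

Call:
arm_command(
  targets=[
    [0,-0.002,0.002,0.04,0],
    [0,-0.002,0.002,0.09,0],
    [0,-0.002,0.002,0.14,0],
    [0,-0.002,0.002,0.18,0],
    [0,-0.002,0.002,0.21,0],
    [0,-0.002,0.002,0.23,0],
    [0,-0.002,0.002,0.23,0],
    [0,-0.002,0.002,0.23,0],
  ],
  squeeze=12,
)

```text
time_s: 2.75
ee_pos: [460.1, 236.8, 164.7]
ee_rot: [-180.0, -0.4, 106.1]
force: [1.2, 0.1, -0.1]
gripper_width: 91.1
```

Run:
```python
from h import *
plan([460.3,236.4,164],106.1)
cv2.imwrite("pics/wrist3.png",env.grab_frame("wrist")[:,:,::-1])
```

```text
t 2.75 at [460.08 236.78 164.69] [-179.99   -0.38  106.05] w 91.1481713105331 F [ 1.21  0.13 -0.08]
shift [-0.  0.  0.] dist 0.8198950294347702 turn -0.001
```

View pics/wrist3.png

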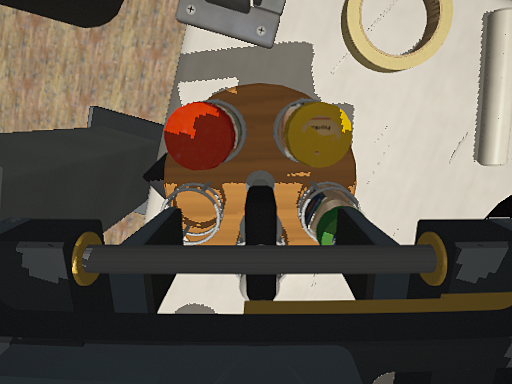

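Call:
arm_command(
  targets=[
    [0.3,0,0,0,0],
    [0.6,0,0,0,0],
    [0.8,0,0,0,0],
    [0.9,0,0,0,0],
    [1,0,0,0,0],
    [1,0,0,0,0],
    [1,0,0,0,0],
    [1,0,0,0,0],
  ],
  squeeze=12,
)

```text
time_s: 3.47
ee_pos: [460.6, 237.3, 165.2]
ee_rot: [179.9, -0.4, 106.1]
force: [0.6, 0.1, 0.5]
gripper_width: 40.8
```

Call:
arm_command(
  targets=[
    [1,0,0,0,0],
    [1,0,0,0,0],
    [1,0,0,0,0],
    [1,0,0,0,0],
    [1,0,0,0,0],
    [1,0,0,0,0],
    [1,0,0,0,0],
    [1,0,0,0,0],
  ],
  squeeze=12,
)

```text
time_s: 4.13
ee_pos: [460.7, 237.3, 165.2]
ee_rot: [179.9, -0.4, 106.1]
force: [1.8, 0.0, -0.9]
gripper_width: 16.0
```

Call:
arm_command(
  targets=[
    [1,0,0,0,0.01],
    [1,0,0,0,0.03],
    [1,0,0,0,0.06],
    [1,0,0,0,0.09],
    [1,0,0,0,0.13],
    [1,0,0,0,0.17],
    [1,0,0,0,0.2],
    [1,0,0,0,0.22],
  ],
)

```text
time_s: 4.8
ee_pos: [460.6, 237.3, 165.2]
ee_rot: [180.0, -0.4, 96.1]
force: [0.2, 0.9, -0.6]
gripper_width: 15.9
```

Run:
```python
from h import *
cv2.imwrite("pics/top1.png",cv2.resize(env.grab_frame("top")[165:275,205:315,::-1],(550,550),interpolation=cv2.INTER_CUBIC))
cv2.imwrite("pics/side1.png",cv2.resize(env.grab_frame("side")[100:260,160:320,::-1],(560,560),interpolation=cv2.INTER_CUBIC))
plan([460.6,237.2,165],13); print(env.state()["torque"])
```

```text
t 4.9 at [460.66 237.26 165.16] [179.99  -0.4   96.15] w 15.921379624536652 F [ 0.45  0.15 -1.  ]
shift [-0. -0.  0.] dist 0.1844602181962427 turn 1.848
[-0.02 -0.25 -0.  ]
```

View pics/side1.png

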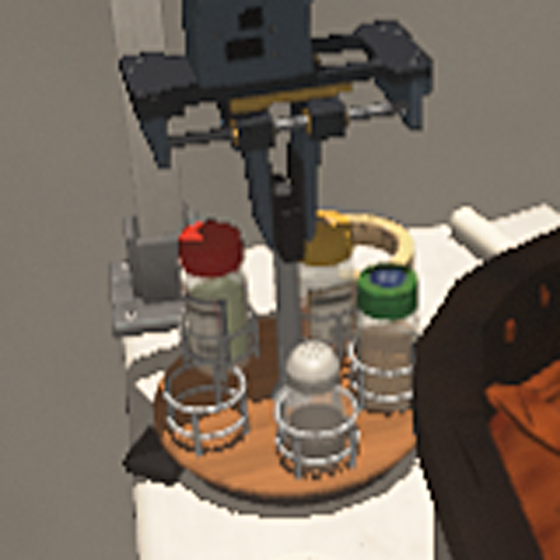

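The fingers hold the knob and the tray has followed by about 10°. All the jars are upright in the side view. I'll keep turning.

Call:
arm_command(
  targets=[
    [1,0,0,0,0.02],
    [1,0,0,0,0.05],
    [1,0,0,0,0.09],
    [1,0,0,0,0.13],
    [1,0,0,0,0.17],
    [1,0,0,0,0.21],
    [1,0,0,0,0.25],
    [1,0,0,0,0.29],
  ],
)

```text
time_s: 5.57
ee_pos: [460.5, 237.3, 165.2]
ee_rot: [-179.9, -0.4, 83.0]
force: [-0.3, 0.6, -0.2]
gripper_width: 16.0
```

Call:
arm_command(
  targets=[
    [1,0,0,0,0.04],
    [1,0,0,0,0.08],
    [1,0,0,0,0.12],
    [1,0,0,0,0.16],
    [1,0,0,0,0.2],
    [1,0,0,0,0.24],
    [1,0,0,0,0.28],
    [1,0,0,0,0.32],
  ],
)

```text
time_s: 6.23
ee_pos: [460.3, 237.3, 165.2]
ee_rot: [-179.8, -0.4, 68.4]
force: [-0.5, 0.8, -0.1]
gripper_width: 16.0
```

Call:
arm_command(
  targets=[
    [1,0,0,0,0.04],
    [1,0,0,0,0.08],
    [1,0,0,0,0.12],
    [1,0,0,0,0.16],
    [1,0,0,0,0.2],
    [1,0,0,0,0.24],
    [1,0,0,0,0.28],
    [1,0,0,0,0.31],
  ],
)

```text
time_s: 6.9
ee_pos: [460.2, 237.4, 165.2]
ee_rot: [-179.7, -0.3, 54.3]
force: [-0.6, 0.2, -1.1]
gripper_width: 16.1
```

Run:
```python
from h import *
plan([460.6,237.2,165],13); print(env.state()["torque"],env.state()["qpos"])
cv2.imwrite("pics/side2.png",cv2.resize(env.grab_frame("side")[100:260,160:320,::-1],(560,560),interpolation=cv2.INTER_CUBIC))
```

```text
t 6.9 at [460.17 237.42 165.19] [-179.72   -0.3    54.33] w 16.13504925332921 F [-0.58  0.18 -1.08]
shift [0. 0. 0.] dist 0.52014968591378 turn 0.919
[-0.07 -0.21  0.09] [ 25.77  15.28 101.49   0.44  63.1   61.23]
```

View pics/side2.png

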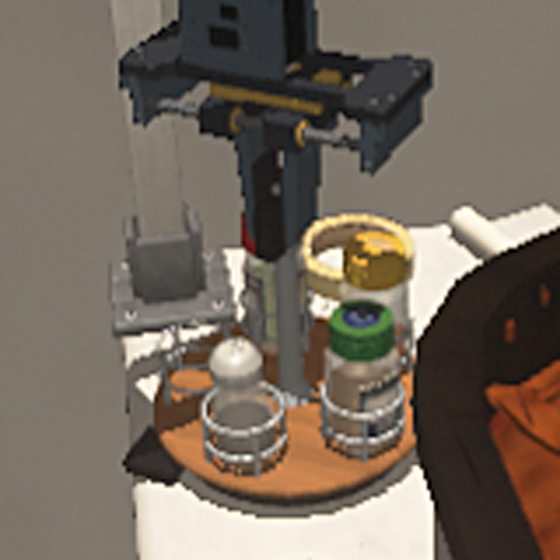

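Call:
arm_command(
  targets=[
    [1,0,0,0,0.03],
    [1,0,0,0,0.07],
    [1,0,0,0,0.11],
    [1,0,0,0,0.15],
    [1,0,0,0,0.19],
    [1,0,0,0,0.23],
    [1,0,0,0,0.27],
    [1,0,0,0,0.31],
  ],
)

```text
time_s: 7.62
ee_pos: [460.1, 237.5, 165.2]
ee_rot: [-179.6, -0.2, 40.3]
force: [-1.0, 0.5, -0.2]
gripper_width: 15.9
```

Call:
arm_command(
  targets=[
    [1,0,0,0,0.04],
    [1,0,0,0,0.08],
    [1,0,0,0,0.12],
    [1,0,0,0,0.16],
    [1,0,0,0,0.2],
    [1,0,0,0,0.23],
    [1,0,0,0,0.26],
    [1,0,0,0,0.29],
  ],
)

```text
time_s: 8.28
ee_pos: [459.9, 237.6, 165.2]
ee_rot: [-179.6, -0.1, 27.1]
force: [-0.8, 0.9, -1.1]
gripper_width: 15.8
```

Run:
```python
from h import *
plan([460.6,237.2,165],13)
```

```text
t 8.2833 at [459.92 237.63 165.16] [-179.59   -0.12   27.11] w 15.774135444810652 F [-0.76  0.94 -1.11]
shift [0. 0. 0.] dist 0.817583837045425 turn 0.314
```

Call:
arm_command(
  targets=[
    [1,0,0,0,0.03],
    [1,0,0,0,0.07],
    [1,0,0,0,0.11],
    [1,0,0,0,0.15],
    [1,0,0,0,0.19],
    [1,0,0,0,0.22],
    [1,0,0,0,0.25],
    [1,0,0,0,0.27],
  ],
)

```text
time_s: 8.95
ee_pos: [459.9, 237.8, 165.2]
ee_rot: [-179.6, -0.0, 14.9]
force: [-0.8, 1.7, -1.1]
gripper_width: 16.0
```

Run:
```python
from h import *
plan([460.6,237.2,165],13)
a=env.grab_frame("top")[:,:,::-1];cv2.imwrite("pics/top3f.png",a)
b=env.grab_frame("side")[:,:,::-1];cv2.imwrite("pics/side3f.png",b)
plan([460.6,237.2,165],13)
c=env.grab_frame("wrist")[:,:,::-1];cv2.imwrite("pics/wrist3f.png",c)
cv2.imwrite("pics/top3.png",cv2.resize(a[165:275,205:315],(550,550),interpolation=cv2.INTER_CUBIC))
cv2.imwrite("pics/side3.png",cv2.resize(b[150:260,170:300],None,fx=5,fy=5,interpolation=cv2.INTER_CUBIC))
```

```text
t 8.95 at [459.87 237.78 165.17] [-179.56   -0.03   14.86] w 16.048809694680738 F [-0.77  1.67 -1.14]
shift [0. 0. 0.] dist 0.9448027320045478 turn 0.041
t 9.05 at [459.87 237.76 165.16] [-179.55   -0.03   14.93] w 16.252210761611757 F [ 0.05  2.25 -0.72]
shift [0. 0. 0.] dist 0.9370141710071084 turn 0.043
```

View pics/top3.png

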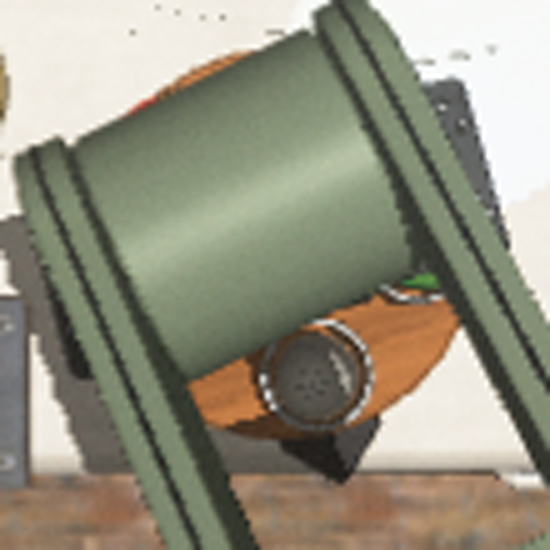

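View pics/side3.png

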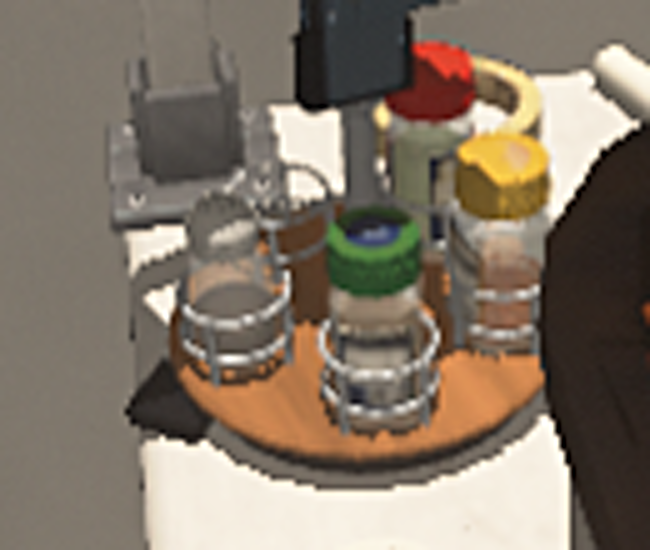

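View pics/wrist3f.png

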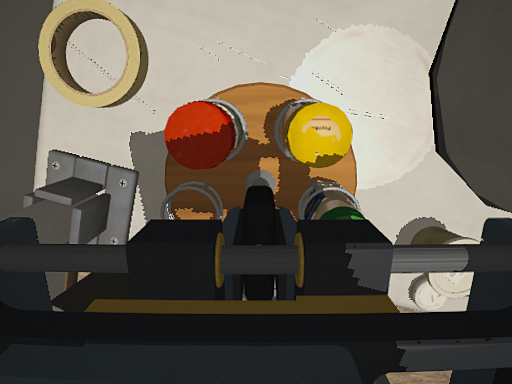

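Run:
```python
from h import *
f=lambda x,y:(205+x/5-0.4,165+y/5-0.4)
g=lambda p,c:(np.hypot(*(p-c)).round(1),np.degrees(np.arctan2(*(p-c)[::-1])).round(1))
for c in ([459.1,236.3],[460,237.5]):
    c=np.array(c)
    print("tip",g(atz("top",f(342,483),14)[:2],c), "corners",[g(atz("top",f(*q),14)[:2],c) for q in((281,443),(381,418))])
    for n,uv,z in [("dome",(313,378),117),("pocket top",(318,375),70)]:
        print(n,g(atz("top",f(*uv),z)[:2],c))
    # predicted front pts in zoom coords
    for fr in(-166,-168):
      u=np.array([np.cos(np.radians(fr)),np.sin(np.radians(fr))])
      q=lambda r,z:((proj("top",[*(c+r*u),z])[0]-[204.6,164.6])*5)
      print(fr,"spot@117",q(68,117),"spot@70",q(68,70),"tip",q(127,14))
a=cv2.imread("pics/top3f.png")[230:268,245:290];cv2.imwrite("pics/top3zz.png",cv2.resize(a,None,fx=14,fy=14,interpolation=cv2.INTER_CUBIC))
```

```text
tip (np.float64(125.0), np.float64(-167.3)) corners [(np.float64(101.3), np.float64(178.0)), (np.float64(101.1), np.float64(-151.8))]
dome (np.float64(66.0), np.float64(-167.2))
pocket top (np.float64(66.8), np.float64(-165.8))
-166 spot@117 [317.08 381.42] spot@70 [318.07 377.58] tip [348.41 485.44]
-168 spot@117 [312.12 382.62] spot@70 [313.33 378.74] tip [339.98 487.49]
tip (np.float64(126.2), np.float64(-166.9)) corners [(np.float64(102.2), np.float64(178.7)), (np.float64(102.4), np.float64(-151.4))]
dome (np.float64(67.2), np.float64(-166.4))
pocket top (np.float64(68.0), np.float64(-165.0))
-166 spot@117 [314.48 379.5 ] spot@70 [315.58 375.76] tip [346.04 483.7 ]
-168 spot@117 [309.52 380.71] spot@70 [310.84 376.91] tip [337.6  485.74]
```

View pics/top3zz.png

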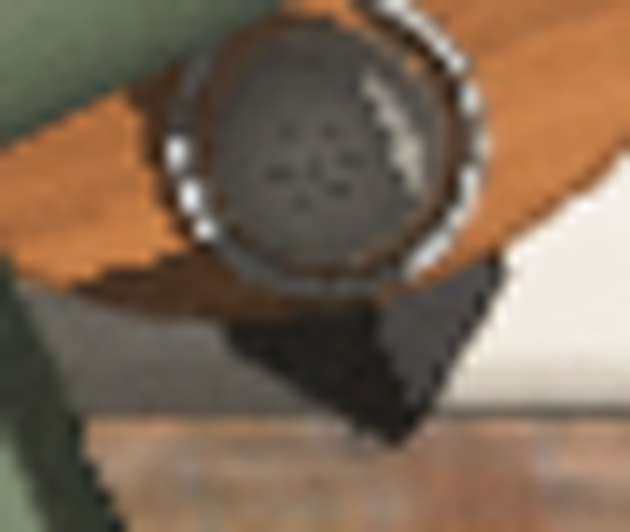

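Call:
arm_command(
  targets=[
    [1,0,0,0,0.01],
    [1,0,0,0,0.02],
    [1,0,0,0,0.025],
    [1,0,0,0,0.025],
    [1,0,0,0,0.025],
    [1,0,0,0,0.025],
    [1,0,0,0,0.025],
    [1,0,0,0,0.025],
  ],
)

```text
time_s: 9.77
ee_pos: [459.9, 237.8, 165.2]
ee_rot: [-179.6, -0.0, 13.8]
force: [-1.2, 2.4, -1.4]
gripper_width: 16.0
```

Run:
```python
from h import *
plan([460.6,237.2,165],13); print(env.state()["qvel"])
a=env.grab_frame("top")[:,:,::-1];cv2.imwrite("pics/top4f.png",a)
b=env.grab_frame("side")[:,:,::-1]
x=cv2.resize(a[230:268,245:290],None,fx=8,fy=8,interpolation=cv2.INTER_CUBIC)
y=cv2.resize(b[150:260,170:300],None,fx=3.3,fy=3.3,interpolation=cv2.INTER_CUBIC)
o=np.zeros((max(len(x),len(y)),x.shape[1]+y.shape[1],3),np.uint8);o[:len(x),:x.shape[1]]=x;o[:len(y),x.shape[1]:]=y
cv2.imwrite("pics/both4.png",o)
f=lambda x,y:(245+x/8-.45,230+y/8-.45)
```

```text
t 9.7667 at [459.86 237.79 165.18] [-179.55   -0.02   13.83] w 16.022048695640635 F [-1.17  2.43 -1.35]
shift [0. 0. 0.] dist 0.9598124195316569 turn 0.018
[0.01 0.06 0.   0.04 0.08 0.01]
```

View pics/both4.png

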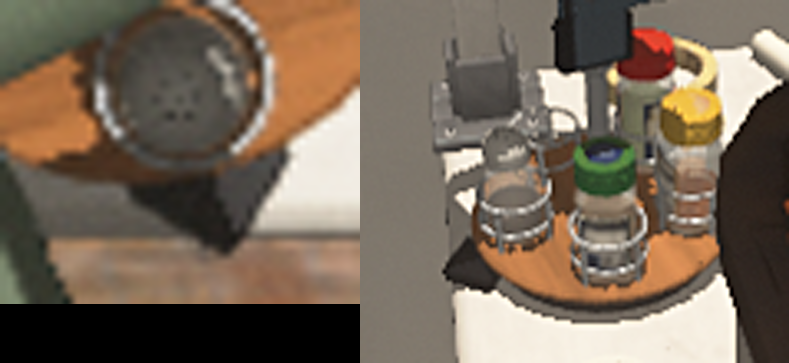

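Run:
```python
from h import *
f=lambda x,y:(245+x/8-.45,230+y/8-.45)
for c in ([459.1,236.3],[460,237.5]):
    c=np.array(c)
    for n,uv,z in [("holes",(177,97),120),("pocket",(183,80),70),("tip",(227,254),14)]:
        p=atz("top",f(*uv),z)[:2]-c; print(n,np.hypot(*p),np.degrees(np.arctan2(*p[::-1])))
```

```text
holes 68.9622990887576 -168.83498742151113
pocket 66.20341815480315 -167.30420321598257
tip 125.21003472316465 -167.41963983587593
holes 70.08480535787186 -168.01497264817309
pocket 67.35216991968912 -166.47656962216786
tip 126.35356057126916 -166.97744241745025
```

Run:
```python
from workcell import env
print(env.job_done()); s=env.state(); print(s["time_s"],s["gripper_width"],s["force"])
```

```text
the job is handed in; nothing more can be done
None
the job is handed in; nothing more can be done
```

I gripped the bar knob from above with 12 N and turned the tray about 92° clockwise, at no more than about 22°/s. I handed the job in at about 10 s, with the gripper still holding the knob.

- **Alignment:** in the last top view, the shaker's pocket is at about -167° (-166.5 to -167.3°) and the pointer at about -167.2°. The centre of the shaker's dome reads about 1° further clockwise (-168 to -168.8°). That is roughly 1–2 mm, which may be the shaker sitting loose in its pocket or calibration error.
- **Jars and bystanders:** the side view showed the shaker and all three jars upright in their pockets. The arm stayed clear of the cup and the tape roll. I saw the tape unmoved in the side views, but did not check the cup again at the end.
- **Forces and grip:** the arm was at rest when I handed in. The grip measured 16 mm, matching the knob's width, and the wrist force readings stayed under about 6 N.

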